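# Press the glued model wheel home with the hand stamp

### The job

A glued model wheel is waiting in the press. Take the red-gripped stamp from its holder, set its flat foot squarely on the yellow sprung plate and push straight down until the plate bottoms out level on the wheel; keep it pressed there with about 18 newtons for a good second, and never more than 25 or the wheel is crushed. Then stand the stamp upright in its holder again and leave everything else where it is.

Things in the scene. Friction and masses are not known exactly. Their poses are not given: they have to be found in the camera images.
- stamp: press stamp, loose, 0.13 to 0.24 kg, 76 mm tall, upright in the holder. Origin: centre of its flat underside, z up its axis. Aluminium foot 40 mm across, z 0 to 10 mm; steel neck 18 mm (collar 25 mm), z to 26; red square grip 24x24 mm, sides along its x and y, z 26 to 76. Grip it firmly on two parallel flats, fingertips at z about 33 mm, and it will not tip in the fingers.
- press: wheel-gluing press, fixed to the table: dark flange 100 mm across, 8 mm thick; blue round housing 84 mm across, rim 34 mm above the table, bore 66 mm, in which the yellow plate slides on the same axis. Origin: centre of its underside, z up. The glued wheel lies unseen under the plate.
- plate_top (a point): centre of the top of the yellow round pressure plate (60 mm across, 43 mm steel disc in its middle); z is the face's normal. It rises out of the housing, top 50 mm above the table when fully up. At the start it is cocked by up to 0.17 rad on a rocking mount with friction (0.04 N m) that keeps its tilt; a level stamp pushed down on it turns it level.
- press_depth (a joint): how far the plate is pushed down, m: 0 fully up; 0 to 3 mm at the start. Spring and friction collar oppose: it moves at 8 to 9 N, later up to 11 N, and stays where pushed. It bottoms out on the wheel at an unknown depth of 7 to 14 mm (wheels differ in thickness); there the force rises steeply within about 1 mm, and at 14 N or more it is surely home.
- holder: round wooden holder of the stamp, fixed to the table, 80 mm across and 16 mm tall, with a flat-floored round recess 48 mm across and 8 mm deep. Origin: centre of its underside; z up.
- holder_seat (a point): centre of the floor of the holder's recess, 8 mm above the table; the stamp's underside stands here, at the start and at the end. z up.
- car_white: bystander: white and red model car, 55x109x43 mm; origin at the centre of its underside
- tyre_stack_a: bystander: stack of three red and white model tyres, 37 mm across, 36 mm tall; origin at the centre of its underside
- cone_0: bystander: orange model traffic cone, 26x26x30 mm; origin at the centre of its underside
- glue_bottle: bystander: small white glue bottle with a red cap, 31 mm across, 86 mm tall; origin at the centre of its underside
- pliers_blue: bystander: pliers with blue handles, lying, 50x143x13 mm; origin at the centre of its underside
Not all that is in view belongs to the job. Leave any purple look-alike of the stamp alone.

How it is judged:
On the way:
1. the stamp presses the plate, bottomed out on the wheel and level, with 14 N or more for 0.8 s (contact force between stamp and press above 14 N and value of joint press_depth above 0.006 m and velocity of joint press_depth below 0.002 m/s and angle between plate_top's own z axis and vertical below 0.04 rad and angle between stamp's own z axis and vertical below 0.06 rad and horizontal distance between stamp and plate_top below 0.012 m), for 0.8 s.
At the end, for the whole second after the job is handed in: the plate has been left pressed down (6 mm or more) and level within 0.04 rad, and the stamp stands upright (within 0.06 rad), at rest and released, on the floor of its holder's recess (within 8 mm of its centre and 3 mm in height) (value of joint press_depth above 0.006 m and angle between plate_top's own z axis and vertical below 0.04 rad and horizontal distance between stamp and holder_seat below 0.008 m and z of stamp in the frame of holder_seat between -0.003 and 0.003 m and angle between stamp's own z axis and vertical below 0.06 rad and linear speed of stamp below 0.02 m/s); the robot touches nothing.
It fails at once if the stamp pushes on the press with more than 25 N (contact force between stamp and press above 25 N).
It fails at once if a bystander (white car, tyre stack, cone, glue bottle or pliers) is moved by more than 20 mm (distance of any of car_white, tyre_stack_a, cone_0, glue_bottle, pliers_blue from where it was at the start of the episode above 0.02 m).
It also fails if it takes over 72 s, if anything falls off the work surface, if the arm or the gripper's body presses on something with over 40 N, if the wrist force passes 120 N, or if a joint passes its speed limit or range.

### The arm

A 6-joint arm with a two-finger parallel gripper is mounted at the origin on the work surface; the furniture and walls round the work are solid. World frame = base frame: x ahead of the robot, y to its left, z up, the work surface at z = 0. Lengths are in m, angles in rad, forces in N, time in s.
With the tool pointing down it reaches from about 0.425 to 0.95 m from the base axis. Payload 3.5 kg.
Tool frame: the origin (TCP) lies midway between the tips of the shut fingers; the grasp point (between the pads) lies 19 mm behind it; z points along the fingers, y is the line along which they close (so a half turn about z gives the same grasp; the last joint's range is limited). The gripper opens to 85 mm and grips with 20 to 120 N. Pads are 22 mm wide; open, the fingers measure 114 mm over their backs; the gripper's body (76 mm by 85 mm) begins 54 mm behind the grasp point. The pads swing forward as they close: fully open they stand 13 mm farther back than shut.
Start: joints at [-1.254, 0.286, 1.577, -0, 1.279, -0.15], TCP at [0.304, -0.603, 0.231] pointing down, gripper open.
Joint ranges: [-2.77, 2.77], [-0.9, 2.22], [0.21, 2.48], [-1.53, 4.67], [0.24, 2.81], [-2.84, 2.84]. Speed limits (rad/s): [2.79, 2.79, 3.14, 3.14, 3.14, 3.14].

### API

Orientations are given as a unit quaternion [x, y, z, w].
In Python, from plant import get_state, read_camera, ctrl gives the robot as it stands.
- The arm moves only by the shell command python3 -m crank 'ROWS' [FORCE]. ROWS is JSON, a list of rows, each a list of 3 entries, a list of its own where there are three numbers: the shift along the tool's x, y, z in mm, then the turn about the tool's z in degrees, then the closure in counts, from 0 (fully open) to 255 (shut). In form: [[[tx, ty, tz], yaw, claw], ...]. A call has 1 to 10 rows; each row is the pose to reach, as a shift and turn from the pose commanded when the call began, along the tool's axes at that moment; what a row does not reach only later rows make up. A row lasts 1/10 s, in which the tool goes at most 50 mm and 8.59 degrees, less where a joint would pass 70% of its speed; a pose out of reach is approached as far as the arm can. A call with a gripper value outside its range is refused whole. The fingers move at their own pace and stop on an object; FORCE is the grip in N (left out, the last holds). Time passes only in rows, so rows that repeat a pose let the fingers close. It gives the time, the measured TCP pose, the force, the opening and the grip force at its end, in the units of the state.
- get_state(): the state, without advancing time (a new reading comes with each control period).
- read_camera(name): name is "scene" or "side" or "wrist"; returns a dict with "frame" (480x640x3 uint8, blue, green, red), "range_z" (480x640 float32, m along the optical axis (not along the pixel's ray), 0 where there is no reading), "vfov" (degrees; the focal length in pixels is half the picture's height over the tangent of half this angle, whatever the lens; pixels are square), "cx", "cy" (the principal point, pixels), "origin" and "orientation" of the camera in the world. Camera axes: x right, y down, z forward; pixel columns grow to the right and rows downward; lengths in m; the calibration is good to about 2 mm. The wrist camera is an equidistant fisheye: a pixel r from the principal point sees the ray r / f radians off the axis. A picture is of the moment at which its call begins.
- ctrl.sign_off(): hands the job in; it is judged then, once.
The state is a dict: "time": time; "qpos": joint angles; "dq": joint speeds; "joint_efforts": joint torques, N m; "eef_pos": TCP position; "tcp_rot": TCP orientation; "contact_force": force on the tool from outside, world axes, zero at the start; "wrist_torque": the same for the moment, N m; "opening": opening from 0.0 (shut) to 1.0 (fully open); "finger_force": force on a finger pad.
Only numpy, scipy, OpenCV 4.12 (cv2) and the standard library are available. Lean on these libraries where they do the work, as an engineer would, in place of code of your own. Each camera call takes 0.05 s, during which the arm holds its last target. There are 200 camera calls.

## Working session

There is one attempt and no reset: what is moved stays moved. The work goes in short steps, Python scripts to look and compute and a shell command to move; the robot and the scene stay as the last step left them, time stands still between calls to the robot, and variables do not carry over. Pictures are saved under pics/ and viewed, at most 10 in all, crops included, and the job is handed in when it is done.

```bash
mkdir -p pics; ls; python3 - <<'E'
from plant import get_state, read_camera
import cv2,pickle,numpy as np
s=get_state(); print({k:np.round(v,3).tolist() for k,v in s.items()})
for n in("scene","side"):
    c=read_camera(n); pickle.dump(c,open(n+'.pkl','wb')); cv2.imwrite(f'pics/{n}0.png',c['frame']); print(n,c['vfov'],c['cx'],c['cy'],c['origin'],c['orientation'])
E
```

```text
pics
{'time': 0.0, 'qpos': [-1.254, 0.287, 1.578, -0.0, 1.279, -0.15], 'dq': [0.001, 0.001, 0.001, -0.0, 0.0, -0.0], 'joint_efforts': [-0.0, -40.598, -29.263, -0.0, 0.006, 0.0], 'eef_pos': [0.304, -0.602, 0.23], 'tcp_rot': [0.973, 0.231, -0.0, -0.001], 'contact_force': [0.284, 0.622, -0.346], 'wrist_torque': [0.028, 0.003, -0.035], 'finger_force': 0.0, 'opening': 1.001}
scene 50.04529537470969 320.37050579673905 239.80906916509886 [0.19194889 0.57085741 0.52292034] [-0.2458813   0.83547748 -0.47411419  0.12936578]
side 49.39226989719434 319.68925765804124 233.24007355529204 [0.46478096 0.70256861 0.6620927 ] [-0.07377839  0.89083836 -0.44636753  0.04147033]
```

View pics/scene0.png

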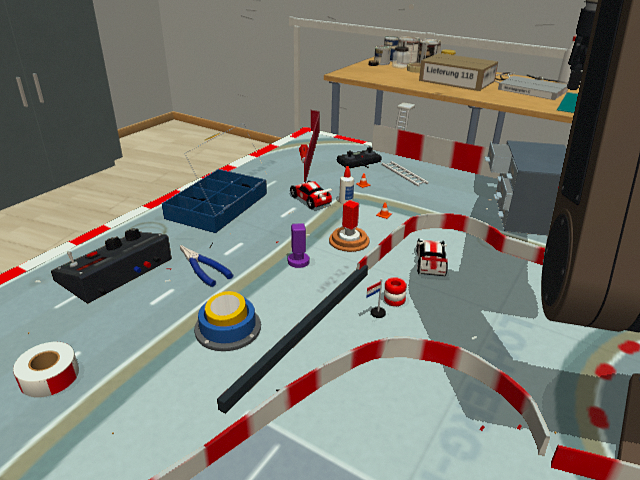

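View pics/side0.png

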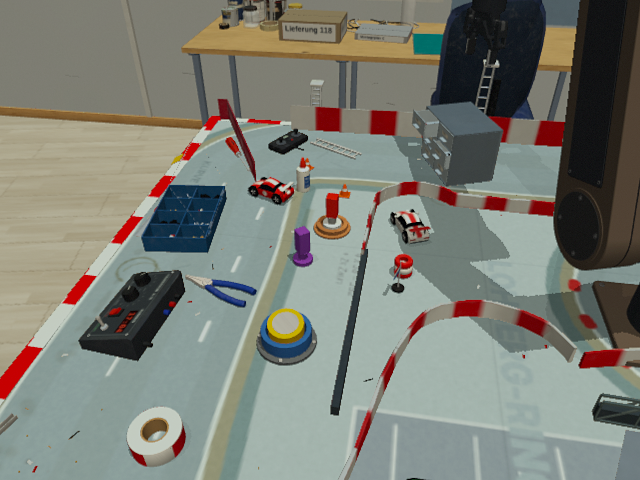

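The scene view shows two candidates. The red-gripped stamp stands in a wooden holder at scene (350,225) / side (332,215), and a purple look-alike stands at scene (298,245) / side (303,245). The red one in the wooden holder fits the description. The press is at scene (227,315) / side (286,333), with a dark bar between it and the robot. I'll confirm with a crop and measure.

```bash
cat > h.py <<'E'
import numpy as np,cv2,pickle
from scipy.spatial.transform import Rotation as R
def cloud(c):
    f=240/np.tan(np.radians(c['vfov']/2)); z=c['range_z']; v,u=np.mgrid[:480,:640]
    p=np.stack([(u-c['cx'])/f*z,(v-c['cy'])/f*z,z],-1)
    return p@R.from_quat(c['orientation']).as_matrix().T+c['origin']
def mask(c,lo,hi,box):
    h=cv2.cvtColor(c['frame'],cv2.COLOR_BGR2HSV); m=cv2.inRange(h,lo,hi)>0
    b=np.zeros_like(m); x0,y0,x1,y1=box; b[y0:y1,x0:x1]=1
    return m&b&(c['range_z']>0)
def circ(p):
    A=np.c_[2*p[:,:2],np.ones(len(p))]; s=np.linalg.lstsq(A,(p[:,:2]**2).sum(1),rcond=None)[0]
    return s[:2],np.sqrt(s[2]+s[:2]@s[:2])
E
python3 - <<'E'
from h import *
B={'scene':dict(st=(320,190,380,255),pr=(190,280,265,355),bar=(215,260,370,415)),'side':dict(st=(310,185,355,240),pr=(252,300,320,365),bar=(330,250,370,415))}
ims=[]
for n in B:
    c=pickle.load(open(n+'.pkl','rb')); P=cloud(c)
    x0,y0,x1,y1=B[n]['st']; ims.append(cv2.resize(c['frame'][y0-5:y0+65,x0-20:x0+60],(400,350),interpolation=2))
    red=P[mask(c,(0,150,60),(5,255,255),B[n]['st'])|mask(c,(172,150,60),(180,255,255),B[n]['st'])]
    print(n,'red z',np.percentile(red[:,2],[1,50,99]).round(4))
    zt=np.percentile(red[:,2],99); top=red[red[:,2]>zt-.003]
    print(' top rect',cv2.minAreaRect((top[:,:2]*1000).astype(np.float32)),len(top))
    side=red[(red[:,2]<zt-.006)&(red[:,2]>zt-.04)]
    print(' all rect',cv2.minAreaRect((red[:,:2]*1000).astype(np.float32)))
    w=P[y0:y1,x0:x1].reshape(-1,3); w=w[(abs(w[:,2]-.016)<.0025)]; print(' holder top',circ(w),np.ptp(w,0),cv2.minEnclosingCircle((w[:,:2]*1000).astype(np.float32)))
    y=P[mask(c,(20,100,60),(35,255,255),B[n]['pr'])]; 
    bl=P[mask(c,(98,120,30),(125,255,255),B[n]['pr'])]; rim=bl[bl[:,2]>.031]
    print(' rim',circ(rim),np.median(rim[:,2]),len(rim),'blue z',np.percentile(bl[:,2],[2,98]))
    x0,y0,x1,y1=B[n]['pr']; a=P[y0:y1,x0:x1].reshape(-1,3); cc,_=circ(rim)
    t=a[(a[:,2]>.037)&(np.hypot(*(a[:,:2]-cc).T)<.028)]
    g=np.linalg.lstsq(np.c_[t[:,:2]-cc,np.ones(len(t))],t[:,2],rcond=None)[0]; print(' plate grad,z',g.round(4),len(t))
    k=mask(c,(0,0,0),(180,120,75),B[n]['bar']); b=P[k]; b=b[b[:,2]>.004]
    print(' bar',b.min(0).round(3),b.max(0).round(3),np.percentile(b[:,2],95))
    # other tall things
    for nm,px in dict(scene=dict(purp=(298,226),tyre=(396,285),cone=(385,208),glue=(347,178),car=(432,258)),side=dict(purp=(302,232),tyre=(403,262),cone=(345,190),glue=(304,170),car=(408,222)))[n].items(): print('  ',nm,P[px[1],px[0]].round(3))
cv2.imwrite('pics/crop.png',np.hstack(ims))
E
```

```text
scene red z [0.014  0.0594 0.0852]
 top rect ((596.21728515625, -190.4085235595703), (22.303184509277344, 23.1082820892334), 77.33198547363281) 70
 all rect ((608.5771484375, -253.78465270996094), (109.73472595214844, 250.28770446777344), 50.20691680908203)
 holder top (array([ 0.6272705 , -0.25294827]), np.float64(0.08105268084595524)) [0.19860999 0.18396997 0.00497168] ((608.4523315429688, -243.09190368652344), 125.61956024169922)
 rim (array([0.62253051, 0.13497781]), np.float64(0.03751827956501414)) 0.03393117285269259 477 blue z [0.00704056 0.03539968]
 plate grad,z [ 0.0406 -0.1486  0.0476] 855
 bar [ 0.511 -0.108  0.004] [0.611 0.26  0.038] 0.022822086564253514
   purp [ 0.638 -0.076  0.076]
   tyre [ 0.445 -0.079  0.025]
   cone [ 0.586 -0.327  0.019]
   glue [ 0.683 -0.33   0.062]
   car [ 0.42  -0.17   0.037]
side red z [0.0359 0.068  0.0849]
 top rect ((596.679443359375, -190.02964782714844), (24.152055740356445, 22.994457244873047), 82.54126739501953) 65
 all rect ((594.0698852539062, -253.47021484375), (153.250244140625, 23.181781768798828), 87.96531677246094)
 holder top (array([ 0.59812841, -0.23873152]), np.float64(0.060099241643065626)) [0.06674259 0.17281213 0.00497644] ((588.8941650390625, -243.18577575683594), 86.4061508178711)
 rim (array([0.62298388, 0.13584535]), np.float64(0.03760927237254674)) 0.033284702972599445 435 blue z [0.0107291  0.03516796]
 plate grad,z [ 0.0097 -0.1453  0.047 ] 802
 bar [ 0.513 -0.105  0.004] [0.53  0.261 0.024] 0.022588352229761466
   purp [ 0.636 -0.071  0.075]
   tyre [ 0.443 -0.061  0.035]
   cone [ 0.586 -0.326  0.015]
   glue [ 0.683 -0.329  0.059]
   car [ 0.438 -0.194  0.034]
```

View pics/crop.png

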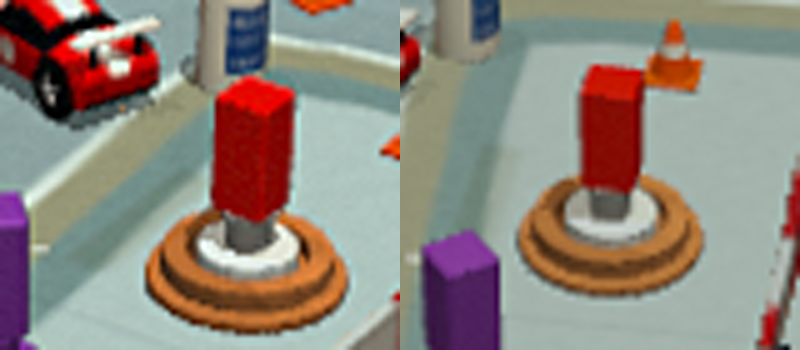

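The crop confirms it: a red square grip on a steel neck and foot, standing in the brown wooden holder. The purple one is left alone. Next I'll move above it, at about (0.596, -0.190).

```bash
python3 -m crank '[[[20,-11,0],-4,0],[[62,-33,0],-12,0],[[106,-56,0],-20,0],[[150,-80,0],-28,0],[[194,-103,0],-36,0],[[238,-126,0],-44,0],[[282,-150,0],-50,0],[[326,-173,0],-53,0],[[370,-197,0],-53,0],[[414,-220,0],-53,0]]' && python3 - <<'E'
from plant import *
s=get_state();print(s['eef_pos'],s['tcp_rot'],s['qpos'])
from h import *
M=R.from_quat(s['tcp_rot']).as_matrix();print(M.T@(np.array([.5965,-.1902,.231])-s['eef_pos'])*1000, np.degrees(np.arctan2(M[1],M[0])))
E
```

```text
time: 1.1
eef_pos: [0.5751, -0.2179, 0.2308]
tcp_rot: [0.767, 0.641, -0.0, -0.0]
contact_force: [0.6, -1.4, -1.0]
opening: 0.999
finger_force: 0.0
[ 0.5750596  -0.21793041  0.23084072] [ 7.67456043e-01  6.41101452e-01 -1.63100441e-04 -3.52258498e-04] [-5.27037884e-01  1.56769778e-01  1.73045905e+00 -6.99867239e-05
  1.25513734e+00 -3.48085141e-01]
[31.10362823 16.16257509 -0.16513826] [ 79.74800509 -10.25198626 154.71877838]
```

```bash
python3 -m crank '[[[15,8,0],0,0],[[31,16,20],0,0],[[31,16,40],0,0],[[31,16,40],0,0],[[31,16,40],0,0]]' && python3 - <<'E'
from plant import *
from h import *
s=get_state();print(s['eef_pos'],s['qpos'])
c=read_camera('wrist');pickle.dump(c,open('w.pkl','wb'));cv2.imwrite('pics/w1.png',c['frame']);print(c['vfov'],c['cx'],c['cy'],c['origin'],c['orientation'])
E
```

```text
time: 1.6
eef_pos: [0.5952, -0.1927, 0.1908]
tcp_rot: [0.768, 0.641, -0.0, -0.001]
contact_force: [-0.4, 0.7, -0.1]
opening: 1.0
finger_force: 0.0
[ 0.59520821 -0.19272457  0.19078733] [-4.75001206e-01  2.15011806e-01  1.73870610e+00 -3.29383630e-04
  1.18949718e+00 -2.95340197e-01]
65.70646984690485 319.76283715896426 239.22270494831724 [ 0.6086584  -0.12331264  0.33288983] [ 0.98620221 -0.08882717 -0.01311576  0.13907883]
```

View pics/w1.png

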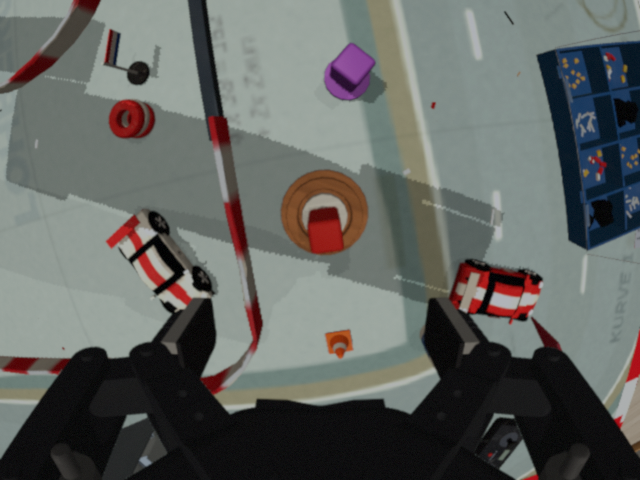

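The wrist view shows the stamp's red top at about (326,235) and the holder ring centred near (325,212). Purple is at (351,65), well clear. Refining from this view.

```bash
cat >> h.py <<'E'
def wcloud(c):
    f=240/np.tan(np.radians(c['vfov']/2)); z=c['range_z']; v,u=np.mgrid[:480,:640]
    x,y=u-c['cx'],v-c['cy']; r=np.hypot(x,y)+1e-9; k=np.tan(r/f)/r
    return np.stack([x*k*z,y*k*z,z],-1)@R.from_quat(c['orientation']).as_matrix().T+c['origin']
E
python3 - <<'E'
from h import *
c=pickle.load(open('w.pkl','rb'));P=wcloud(c);b=(270,160,380,265)
red=mask(c,(0,150,60),(5,255,255),b)|mask(c,(172,150,60),(180,255,255),b)
q=P[red];t=q[q[:,2]>.079];print(len(t),np.median(t[:,2]),cv2.minAreaRect((t[:,:2]*1000).astype(np.float32)))
a=P[160:265,270:380].reshape(-1,3);h=a[(abs(a[:,2]-.016)<.003)]
print('holder',cv2.minEnclosingCircle((h[:,:2]*1000).astype(np.float32)),circ(h))
f=a[(abs(a[:,2]-.018)<.002)&(np.hypot(*(a[:,:2]-[.596,-.19]).T)<.021)];print('foot',len(f),np.median(f,0))
from plant import *
s=get_state();print(s['eef_pos'],s['tcp_rot'])
E
```

```text
1061 0.08320986270880182 ((599.6406860351562, -192.4856414794922), (23.598182678222656, 23.709762573242188), 88.17937469482422)
holder ((599.53955078125, -192.73046875), 33.96297073364258) (array([ 0.59943613, -0.19302005]), np.float64(0.02647068939022961))
foot 545 [ 0.59908809 -0.18205442  0.01746238]
[ 0.59571663 -0.19316937  0.19192573] [7.67769870e-01 6.40725644e-01 1.95201089e-08 2.74707115e-04]
```

```bash
python3 -m crank '[[[2,3,10],-8,0],[[2,3,40],-8,0],[[2,3,70],-8,0],[[2,3,100],-8,0],[[2,3,130],-8,0],[[2,3,145],-8,0],[[2,3,151],-8,0],[[2,3,151],-8,0],[[2,3,151],-8,0]]' && python3 -m crank '[[[0,0,0],0,100],[[0,0,0],0,160],[[0,0,0],0,220],[[0,0,0],0,255],[[0,0,0],0,255],[[0,0,0],0,255],[[0,0,0],0,255],[[0,0,0],0,255]]' 80 && python3 -c "
from plant import *;s=get_state();print(s['qpos'],s['dq'],s['wrist_torque'])"
```

```text
time: 2.55
eef_pos: [0.6004, -0.1917, 0.0423]
tcp_rot: [0.721, 0.693, 0.001, 0.002]
contact_force: [-0.5, -0.9, 0.7]
opening: 0.998
finger_force: 0.0
time: 3.35
eef_pos: [0.5993, -0.191, 0.0408]
tcp_rot: [0.721, 0.693, 0.0, 0.0]
contact_force: [-0.3, 0.3, 3.2]
opening: 0.272
finger_force: 78.5
[-4.69636199e-01  4.02203010e-01  1.80741540e+00  3.81061905e-06
  9.31526600e-01 -4.30312780e-01] [ 4.55300926e-04  2.68790867e-04  1.19684527e-03  2.99709660e-05
  1.01470902e-03 -1.67742989e-04] [ 0.05281254  0.09884449 -0.02418034]
```

```bash
python3 -m crank '[[[0,0,-6],0,255],[[0,0,-20],0,255],[[0,0,-45],0,255],[[0,0,-75],0,255],[[0,0,-105],0,255],[[0,0,-120],0,255],[[0,0,-120],0,255]]' && python3 -m crank '[[[15,1,0],0,255],[[45,3,0],0,255],[[80,5,0],0,255],[[115,7,0],0,255],[[150,9,0],0,255],[[185,12,0],0,255],[[220,14,0],0,255],[[242,15,0],0,255],[[252,16,0],0,255],[[252,16,0],0,255]]' && python3 - <<'E'
from plant import *
from h import *
c=read_camera('wrist');pickle.dump(c,open('w2.pkl','wb'));cv2.imwrite('pics/w2.png',c['frame'])
s=get_state();print(s['eef_pos'],s['tcp_rot'],s['contact_force'])
P=wcloud(c);b=(0,0,640,480)
bl=P[mask(c,(98,120,30),(125,255,255),b)];rim=bl[(bl[:,2]>.031)&(bl[:,2]<.037)&(np.hypot(*(bl[:,:2]-[.623,.135]).T)<.05)];print('rim',circ(rim),np.median(rim[:,2]),len(rim))
cc=np.array([.6245,.1345]);a=P.reshape(-1,3);a=a[np.isfinite(a[:,2])&(a[:,2]>.037)&(a[:,2]<.06)];t=a[np.hypot(*(a[:,:2]-cc).T)<.028]
g=np.linalg.lstsq(np.c_[t[:,:2]-cc,np.ones(len(t))],t[:,2],rcond=None)[0];print(g,len(t),t.min(0),t.max(0))
E
```

```text
time: 4.05
eef_pos: [0.6007, -0.1917, 0.1639]
tcp_rot: [0.721, 0.693, 0.001, 0.003]
contact_force: [-0.1, 0.2, -2.6]
opening: 0.272
finger_force: 78.4
time: 5.05
eef_pos: [0.6237, 0.062, 0.1582]
tcp_rot: [0.72, 0.694, -0.001, -0.001]
contact_force: [1.3, -0.7, -1.5]
opening: 0.274
finger_force: 78.5
[0.62401317 0.06073086 0.15867818] [ 0.72044424  0.6935114  -0.00113353 -0.00086648] [ 0.2689928  -0.08364389 -2.53693401]
rim (array([0.62542517, 0.13435284]), np.float64(0.03709909628289545)) 0.03331880801128509 3752
[ 0.01097251 -0.13581943  0.04722151] 5290 [0.59660911 0.10679851 0.0413952 ] [0.65242707 0.1624211  0.05199963]
```

View pics/w2.png

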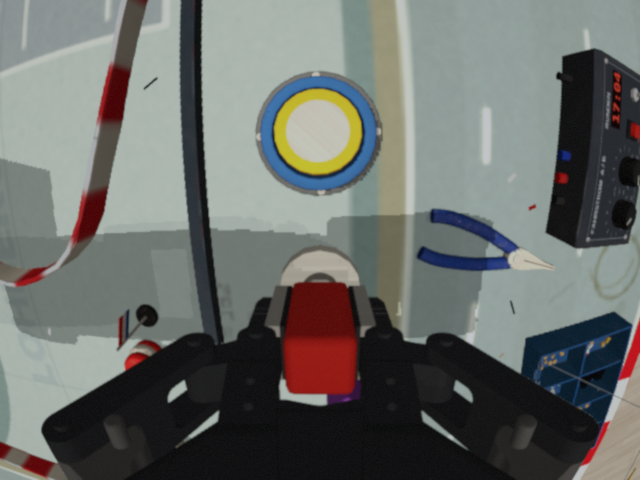

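The plate is centred at about (318,130), with the stamp held upright in the fingers. Next I'll move over the press axis and down to just above contact.

```bash
python3 -m crank '[[[15,0,0],0,255],[[40,-1,0],0,255],[[62,-1,0],0,255],[[75,-1.5,0],0,255],[[75,-1.5,15],0,255],[[75,-1.5,35],0,255],[[75,-1.5,52],0,255],[[75,-1.5,60],0,255],[[75,-1.5,62],0,255],[[75,-1.5,62],0,255]]' && python3 -m crank '[[[0,0,0],0,255],[[0,0,0],0,255],[[0,0,0],0,255]]'; python3 - <<'E'
from plant import *
import numpy as np
s=get_state();print(s['eef_pos'],s['tcp_rot'],s['contact_force'],s['wrist_torque'])
E
```

```text
time: 6.1
eef_pos: [0.6265, 0.1348, 0.098]
tcp_rot: [0.721, 0.693, -0.0, -0.0]
contact_force: [0.7, 0.2, -2.1]
opening: 0.274
finger_force: 78.5
time: 6.4
eef_pos: [0.627, 0.1353, 0.0993]
tcp_rot: [0.721, 0.693, 0.001, 0.001]
contact_force: [0.5, -0.2, -1.9]
opening: 0.27
finger_force: 78.5
[0.6269567  0.13533137 0.09928181] [7.20867649e-01 6.93072287e-01 6.07275542e-04 5.18199967e-04] [ 0.48931385 -0.20254464 -1.8978341 ] [-0.02627127  0.01497255  0.0084837 ]
```

```bash
python3 -m crank '[[[0,0,3],0,255],[[0,0,6],0,255],[[0,0,9],0,255],[[0,0,11],0,255],[[0,0,12],0,255],[[0,0,13],0,255],[[0,0,14],0,255],[[0,0,14],0,255]]'; python3 -m crank '[[[0,0,0.5],0,255],[[0,0,1],0,255],[[0,0,1.5],0,255],[[0,0,2],0,255],[[0,0,2],0,255]]'; python3 -m crank '[[[0,0,0.5],0,255],[[0,0,1],0,255],[[0,0,1.5],0,255],[[0,0,2],0,255],[[0,0,2],0,255]]'
```

```text
time: 7.2
eef_pos: [0.6264, 0.1353, 0.0842]
tcp_rot: [0.721, 0.693, -0.0, -0.0]
contact_force: [-0.5, 0.1, -1.9]
opening: 0.267
finger_force: 78.5
time: 7.7
eef_pos: [0.6267, 0.1352, 0.0828]
tcp_rot: [0.721, 0.693, 0.0, 0.0]
contact_force: [-0.5, -0.4, -0.5]
opening: 0.27
finger_force: 78.6
time: 8.2
eef_pos: [0.6268, 0.1349, 0.0807]
tcp_rot: [0.721, 0.693, 0.0, 0.001]
contact_force: [-0.1, -2.9, 2.1]
opening: 0.274
finger_force: 78.9
```

```bash
for i in 1; do python3 -m crank '[[[0,0,0.5],0,255],[[0,0,1],0,255],[[0,0,1],0,255]]'; python3 -m crank '[[[0,0,0.5],0,255],[[0,0,1],0,255],[[0,0,1],0,255]]';python3 -m crank '[[[0,0,0.5],0,255],[[0,0,1],0,255],[[0,0,1],0,255]]'; done | grep -E 'eef|contact|rot'; python3 -c "
from plant import *;s=get_state();print(s['wrist_torque'])"
```

```text
eef_pos: [0.6269, 0.1349, 0.0802]
tcp_rot: [0.721, 0.693, -0.0, 0.001]
contact_force: [-1.0, -3.5, 5.7]
eef_pos: [0.6269, 0.1349, 0.0794]
tcp_rot: [0.721, 0.693, -0.0, 0.001]
contact_force: [-1.0, -3.9, 5.8]
eef_pos: [0.6269, 0.1349, 0.0785]
tcp_rot: [0.721, 0.693, -0.0, 0.001]
contact_force: [-2.1, -3.9, 6.0]
[-0.80776375  0.36155734  0.0217685 ]
```

```bash
( python3 -m crank '[[[0,0,0.3],0,255],[[0,0,0.6],0,255],[[0,0,0.9],0,255],[[0,0,0.9],0,255]]'; python3 -m crank '[[[0,0,0.3],0,255],[[0,0,0.6],0,255],[[0,0,0.9],0,255],[[0,0,0.9],0,255]]'; python3 -m crank '[[[0,0,0.3],0,255],[[0,0,0.6],0,255],[[0,0,0.6],0,255]]' ) | grep -E 'eef|contact'; python3 -c "
from plant import *;s=get_state();print(s['wrist_torque'])"
```

```text
eef_pos: [0.6269, 0.1349, 0.0777]
contact_force: [-2.0, -4.1, 7.0]
eef_pos: [0.6269, 0.1349, 0.0768]
contact_force: [-1.4, -3.6, 6.6]
eef_pos: [0.6269, 0.1349, 0.0763]
contact_force: [-2.5, -3.6, 7.8]
[-0.86716908  0.48900418 -0.01166318]
```

```bash
( python3 -m crank '[[[0,0,0.3],0,255],[[0,0,0.5],0,255],[[0,0,0.5],0,255]]'; python3 -m crank '[[[0,0,0.3],0,255],[[0,0,0.5],0,255],[[0,0,0.5],0,255]]' ) | grep -E 'eef|contact'
```

```text
eef_pos: [0.6269, 0.1349, 0.0758]
contact_force: [-1.6, -3.3, 7.3]
eef_pos: [0.6269, 0.1349, 0.0754]
contact_force: [-2.0, -2.6, 7.3]
```

```bash
( python3 -m crank '[[[0,0,0.3],0,255],[[0,0,0.5],0,255],[[0,0,0.5],0,255]]') | grep -E 'eef|contact'
```

```text
eef_pos: [0.6269, 0.1349, 0.0748]
contact_force: [-3.2, -4.3, 7.2]
```

```bash
ok(){ tee /tmp/o | grep -E 'eef|contact'; awk '/contact/{gsub(/[\],]/,"",$4); exit !($4<9.5)}' /tmp/o; }
python3 -m crank '[[[0,0,0.2],0,255],[[0,0,0.4],0,255],[[0,0,0.4],0,255]]' | ok && python3 -m crank '[[[0,0,0.2],0,255],[[0,0,0.4],0,255],[[0,0,0.4],0,255]]' | ok && python3 -m crank '[[[0,0,0.2],0,255],[[0,0,0.4],0,255],[[0,0,0.4],0,255]]' | ok && python3 -m crank '[[[0,0,0.2],0,255],[[0,0,0.4],0,255],[[0,0,0.4],0,255]]' | ok && python3 -m crank '[[[0,0,0.2],0,255],[[0,0,0.4],0,255],[[0,0,0.4],0,255]]' | ok && python3 -m crank '[[[0,0,0.2],0,255],[[0,0,0.4],0,255],[[0,0,0.4],0,255]]' | ok
```

```text
eef_pos: [0.6269, 0.1349, 0.0745]
contact_force: [-2.3, -3.8, 7.8]
eef_pos: [0.6269, 0.1349, 0.0741]
contact_force: [-2.9, -3.3, 7.3]
eef_pos: [0.6269, 0.1349, 0.0737]
contact_force: [-1.8, -3.6, 6.8]
eef_pos: [0.6269, 0.1349, 0.0733]
contact_force: [-2.6, -3.6, 7.7]
eef_pos: [0.6269, 0.1349, 0.073]
contact_force: [-3.2, -3.3, 7.9]
eef_pos: [0.6269, 0.1349, 0.0726]
contact_force: [-2.9, -3.1, 8.7]
```

```bash
ok(){ tee /tmp/o | grep -E 'eef|contact'; awk '/contact/{gsub(/[\],]/,"",$4); exit !($4<9.8)}' /tmp/o; }
python3 -m crank '[[[0,0,0.2],0,255],[[0,0,0.4],0,255],[[0,0,0.4],0,255]]' | ok && python3 -m crank '[[[0,0,0.2],0,255],[[0,0,0.4],0,255],[[0,0,0.4],0,255]]' | ok && python3 -m crank '[[[0,0,0.2],0,255],[[0,0,0.4],0,255],[[0,0,0.4],0,255]]' | ok && python3 -m crank '[[[0,0,0.2],0,255],[[0,0,0.4],0,255],[[0,0,0.4],0,255]]' | ok && python3 -m crank '[[[0,0,0.2],0,255],[[0,0,0.4],0,255],[[0,0,0.4],0,255]]' | ok && python3 -m crank '[[[0,0,0.2],0,255],[[0,0,0.4],0,255],[[0,0,0.4],0,255]]' | ok
```

```text
eef_pos: [0.6269, 0.1349, 0.0722]
contact_force: [-2.4, -4.2, 7.9]
eef_pos: [0.6269, 0.1349, 0.072]
contact_force: [-3.2, -3.8, 9.3]
eef_pos: [0.6269, 0.1349, 0.0719]
contact_force: [-3.3, -4.1, 10.6]
eef_pos: [0.627, 0.1349, 0.0718]
contact_force: [-3.7, -4.0, 10.4]
eef_pos: [0.627, 0.1348, 0.0718]
contact_force: [-4.0, -3.5, 11.6]
eef_pos: [0.627, 0.1349, 0.0718]
contact_force: [-4.9, -4.1, 13.2]
```

Bottomed out: the TCP holds at 0.0718 with about 15 N. I'll raise that to about 17–18 N and hold.

```bash
python3 -m crank '[[[0,0,0.2],0,255],[[0,0,0.4],0,255],[[0,0,0.6],0,255],[[0,0,0.6],0,255]]' | grep -E 'eef|rot|contact'; python3 -c "
from plant import *;s=get_state();print(s['wrist_torque'],s['tcp_rot'])"; python3 -m crank '[[[0,0,0],0,255],[[0,0,0],0,255],[[0,0,0],0,255]]' | grep -E 'eef|rot|contact'
```

```text
eef_pos: [0.6271, 0.1349, 0.0717]
tcp_rot: [0.721, 0.693, -0.0, 0.0]
contact_force: [-5.8, -4.5, 16.0]
[-0.99952075  1.30610577 -0.02736108] [ 7.20675621e-01  6.93272145e-01 -4.71224409e-04  4.00462835e-04]
eef_pos: [0.6271, 0.1349, 0.0717]
tcp_rot: [0.721, 0.693, -0.0, 0.0]
contact_force: [-5.3, -5.3, 16.3]
```

```bash
python3 -m crank '[[[0,0,0],0,255],[[0,0,0],0,255],[[0,0,0],0,255],[[0,0,0],0,255],[[0,0,0],0,255],[[0,0,0],0,255],[[0,0,0],0,255]]' | grep -E 'contact'; python3 - <<'E'
from plant import *
from h import *
ims=[]
for n,b in dict(scene=(180,200,270,360),side=(242,240,330,370)).items():
    c=read_camera(n);ims.append(cv2.resize(c['frame'][b[1]:b[3],b[0]:b[2]],(380,560),interpolation=2))
    P=cloud(c);t=P[mask(c,(20,100,60),(35,255,255),b)];t=t[t[:,2]>.037]
    r=np.hypot(*(t[:,:2]-[.623,.135]).T);t=t[r<.029];print(n,len(t),np.linalg.lstsq(np.c_[t[:,:2]-[.623,.135],np.ones(len(t))],t[:,2],rcond=None)[0])
cv2.imwrite('pics/press.png',np.hstack(ims))
E
python3 -m crank '[[[0,0,0],0,255],[[0,0,0],0,255],[[0,0,0],0,255],[[0,0,0],0,255],[[0,0,0],0,255]]' | grep -E 'time|contact'
```

```text
contact_force: [-7.1, -4.9, 16.3]
scene 298 [ 0.00522309 -0.00476504  0.03928824]
side 250 [ 0.00334408 -0.01822516  0.0390896 ]
time: 16.7
contact_force: [-6.5, -4.8, 16.4]
```

View pics/press.png

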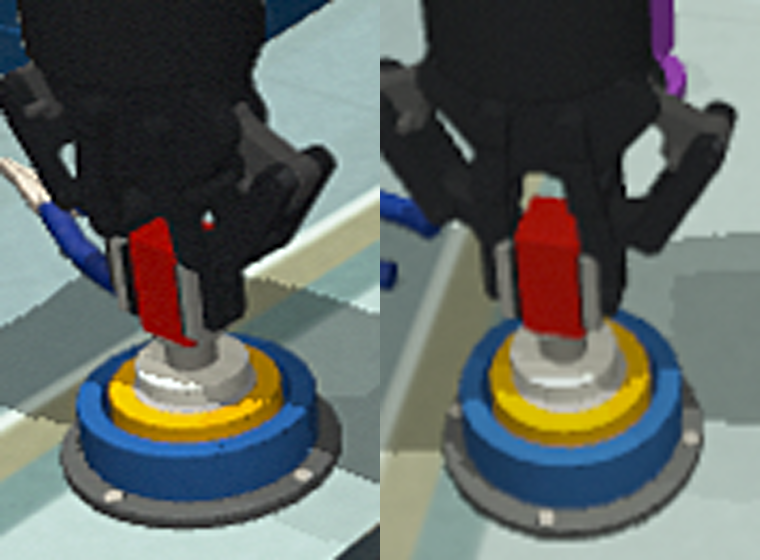

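The plate is level and down about 11 mm, with the foot flush on the disc, after roughly 2 s at 18 N. Next I'll lift straight off and carry the stamp back.

```bash
python3 -m crank '[[[0,0,-1],0,255],[[0,0,-2],0,255],[[0,0,-3],0,255],[[0,0,-5],0,255],[[0,0,-8],0,255],[[0,0,-20],0,255],[[0,0,-45],0,255],[[0,0,-72],0,255],[[0,0,-90],0,255],[[0,0,-90],0,255]]' && python3 -m crank '[[[-15,-1,0],0,255],[[-50,-2,0],0,255],[[-90,-4,0],0,255],[[-130,-6,0],0,255],[[-170,-8,0],0,255],[[-210,-9.5,0],0,255],[[-250,-11,0],0,255],[[-290,-13,0],0,255],[[-315,-14,0],0,255],[[-327,-14.5,0],0,255]]' && python3 -m crank '[[[0,0,0],0,255],[[0,0,10],0,255],[[0,0,35],0,255],[[0,0,65],0,255],[[0,0,85],0,255],[[0,0,95],0,255],[[0,0,100],0,255],[[0,0,100],0,255],[[0,0,100],0,255]]'
python3 - <<'E'
from plant import *
from h import *
ims=[]
for n,b in dict(scene=(300,180,400,260),side=(290,170,390,250)).items():
    c=read_camera(n);ims.append(cv2.resize(c['frame'][b[1]:b[3],b[0]:b[2]],(400,320),interpolation=2))
    P=cloud(c);b=(180,270,330,370);a=P[b[1]:b[3],b[0]:b[2]].reshape(-1,3)
    t=a[(a[:,2]>.036)&(np.hypot(*(a[:,:2]-[.623,.135]).T)<.028)]
    print(n,len(t),np.linalg.lstsq(np.c_[t[:,:2]-[.623,.135],np.ones(len(t))],t[:,2],rcond=None)[0])
cv2.imwrite('pics/back.png',np.hstack(ims))
E
```

```text
time: 17.7
eef_pos: [0.6286, 0.1359, 0.1623]
tcp_rot: [0.721, 0.693, 0.003, 0.002]
contact_force: [0.7, -0.1, -2.6]
opening: 0.273
finger_force: 78.6
time: 18.7
eef_pos: [0.5971, -0.1935, 0.1557]
tcp_rot: [0.722, 0.692, -0.001, -0.002]
contact_force: [-0.5, 1.3, -1.5]
opening: 0.271
finger_force: 78.6
time: 19.6
eef_pos: [0.6, -0.1909, 0.0593]
tcp_rot: [0.721, 0.693, 0.0, 0.001]
contact_force: [1.5, 0.1, -1.9]
opening: 0.276
finger_force: 78.6
scene 740 [ 0.00560935 -0.01251612  0.03950822]
side 692 [-0.00069094 -0.00144678  0.03868337]
```

View pics/back.png

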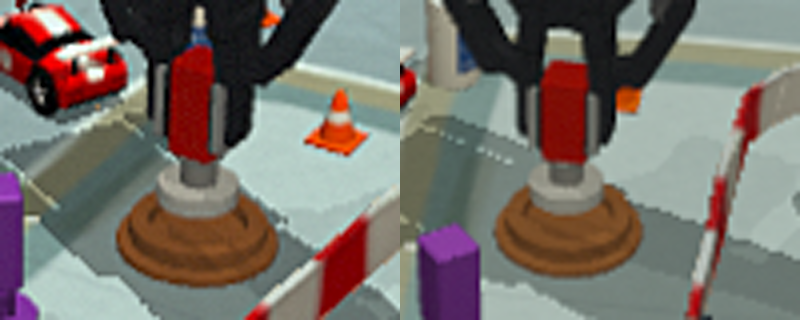

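The stamp hangs upright and centred over the recess, and the plate stays down and level. Lowering it now.

```bash
python3 -m crank '[[[0,0,3],0,255],[[0,0,6],0,255],[[0,0,9],0,255],[[0,0,12],0,255],[[0,0,14],0,255],[[0,0,15],0,255],[[0,0,16],0,255],[[0,0,16],0,255]]' |grep -E 'eef|contact'; python3 -m crank '[[[0,0,0.5],0,255],[[0,0,1],0,255],[[0,0,1.5],0,255],[[0,0,1.5],0,255]]'|grep -E 'eef|contact'
```

```text
eef_pos: [0.599, -0.1909, 0.0419]
contact_force: [-0.7, 0.7, -2.0]
eef_pos: [0.5992, -0.1909, 0.0408]
contact_force: [-0.4, -0.2, -0.8]
```

```bash
python3 -m crank '[[[0,0,0.5],0,255],[[0,0,0.5],0,255],[[0,0,0.5],0,170],[[0,0,0.5],0,140],[[0,0,0.5],0,100],[[0,0,0.5],0,50],[[0,0,0.5],0,0],[[0,0,0.5],0,0],[[0,0,0.5],0,0],[[0,0,0.5],0,0]]' && python3 -m crank '[[[0,0,0],0,0],[[0,0,-10],0,0],[[0,0,-30],0,0],[[0,0,-60],0,0],[[0,0,-95],0,0],[[0,0,-130],0,0],[[0,0,-160],0,0],[[0,0,-170],0,0],[[0,0,-170],0,0]]'
python3 - <<'E'
from plant import *
from h import *
c=read_camera('wrist');P=wcloud(c);b=(200,120,440,330)
red=mask(c,(0,150,60),(5,255,255),b)|mask(c,(172,150,60),(180,255,255),b)
t=P[red];t=t[(t[:,2]>.078)&(t[:,2]<.095)];print(len(t),np.median(t[:,2]),cv2.minAreaRect((t[:,:2]*1000).astype(np.float32)),np.linalg.lstsq(np.c_[t[:,:2]-t[:,:2].mean(0),np.ones(len(t))],t[:,2],rcond=None)[0])
ims=[]
for n,b in dict(scene=(300,180,400,260),side=(290,170,390,250)).items():
    c=read_camera(n);ims.append(cv2.resize(c['frame'][b[1]:b[3],b[0]:b[2]],(400,320),interpolation=2))
    P=cloud(c);b=(180,270,330,370);a=P[b[1]:b[3],b[0]:b[2]].reshape(-1,3)
    t=a[(a[:,2]>.036)&(np.hypot(*(a[:,:2]-[.623,.135]).T)<.028)]
    print(n,np.linalg.lstsq(np.c_[t[:,:2]-[.623,.135],np.ones(len(t))],t[:,2],rcond=None)[0])
cv2.imwrite('pics/end.png',np.hstack(ims))
E
```

```text
time: 21.9
eef_pos: [0.5991, -0.1909, 0.04]
tcp_rot: [0.721, 0.693, -0.0, -0.0]
contact_force: [-0.6, 0.5, 1.2]
opening: 1.001
finger_force: 0.0
time: 22.8
eef_pos: [0.6, -0.1913, 0.2126]
tcp_rot: [0.721, 0.693, 0.001, 0.002]
contact_force: [-0.7, 0.2, -1.0]
opening: 1.004
finger_force: 0.0
926 0.08315333537742747 ((599.9022827148438, -192.69833374023438), (23.482389450073242, 23.078763961791992), 88.1895980834961) [-0.00478328 -0.03673777  0.08299915]
scene [ 0.00588232 -0.01135283  0.03952339]
side [-0.00362095 -0.00586063  0.03872365]
```

View pics/end.png

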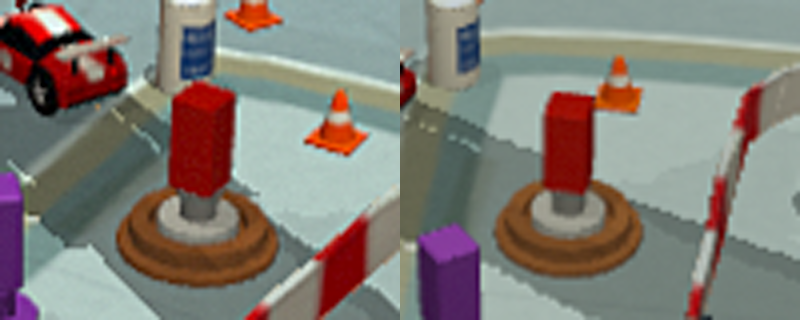

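The stamp stands upright in its recess, released, at the same position as at the start. The plate is down and level, so I'm handing in.

```bash
python3 -c "
from plant import ctrl;print(ctrl.sign_off())"
```

```text
the job is handed in; nothing more can be done
None
```

The wheel was pressed at about 18 N for roughly 2 s, leaving the plate about 11 mm down and level; the stamp is back upright in its holder and the job is handed in (no verdict was returned).

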